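# Index the lens carrier and hold the dust shutter open

## Task

Push the lens carrier along its rail to the next station, where it clicks in under the dust shutter. Then pull the shutter's cross bar out against its spring until the bar stands in line between the two upright blades of the index gate, and keep holding it there, so that a colleague can lay a lens in the pocket: the job finishes with the gripper still holding the bar at the mark. Leave the dishes, bottles and tools around the fixture where they are.

Things in the scene. Friction and masses are not known exactly. Their poses are not given: they have to be found in the camera images.
- fixture: aluminium loading fixture fixed to the table, base plate 12 mm thick. Origin on the table top, under the shutter's centre line; the bar is pulled to its -x (towards the robot), the rail runs along its y at x = +30 mm, from y = -170 to +130 mm, with end stops 30 mm high
- station (a point): middle station, where the carrier must go: rail top, 18 mm above the table, at fixture (30, 0) mm. The shutter, a flat steel plate 50 mm above the table and 52 mm wide, covers it when shut. Fixture's axes
- bridge_top (a point): top centre of the fixed bridge that guides the shutter: 40 mm in fixture x, 76 mm in y, 64 mm high above the table; it stands between the bar and the rail. Fixture's axes
- carrier (a joint): travel of the lens carrier along the rail towards fixture +y, m. Starts in 0 to 0.035 (0 = start stop, its centre at fixture y = -110 mm); the middle station, the next one, is 0.110; 0.190 is the far end, not wanted. Friction about 1.2 N; a sprung ball clicks between two ribs at 0.110, about 4 N to enter or leave, and centres it to about 1 mm
- push_tab (a point): centre of the upright aluminium tab on the carrier's trailing (-y) end, 70 mm above the table; tab 36 mm wide in x, 8 mm thick in y, top at 84 mm. Push its outer (-y) face, flush with the block's end, to +y. The carrier is a black block 52 mm in x, 60 in y, top 42 mm above the table, with a round lens pocket. Fixture's axes
- pull_bar: round dark steel cross bar of the shutter, 14 mm diameter, 64 mm long along its y (fixture's axes); origin its centre, 85 mm above the table, at fixture x = -85 mm shut. It slides with the shutter 66 mm to -x; the spring pulls 4 N shut, 1.5 N more per 10 mm, and snaps it shut. A 10 mm post under its middle joins a rod (top 56 mm above the table) running to +x. Grip from above, closing along x
- index_gate: mark: two thin upright dark steel blades (3 mm in x, 12 in y, tops 90 mm above the table), 104 mm apart centre to centre, one beyond each end of the bar, on a low strip on the base plate. Origin midway between them, 12 mm above the table, fixture's axes. The bar is at the mark when its centre is at x = 0 in this frame, in line with both blades (38 to 54 mm drawn)
- petri_dish: shallow clear glass dish, 90 mm across, 15 mm high, a bystander: leave it. Origin at the centre of its underside
- bottle: white plastic bottle with a black cap, 56 mm across, 110 mm high, a bystander: leave it. Origin at the centre of its underside
- tape_roll: paper-white roll of tape lying flat, 72 mm across, 22 mm high, a bystander: leave it. Origin at the centre of its underside
- jar: small amber glass jar with a white cap, 44 mm across, 45 mm high, a bystander: leave it. Origin at the centre of its underside
- bell_jar: clear glass cover, 110 mm across and 66 mm high, with a white knob on top (89 mm in all), a bystander: leave it. Origin at the centre of its underside
- parts_cup: small white open cup, 56 mm across, 30 mm high, a bystander: leave it. Origin at the centre of its underside
- screwdriver: screwdriver with a black handle lying on the table, 160 mm long, along its own x, a bystander: leave it. Origin at the centre of its underside

How it is judged:
By the outcome, as a careful person would: the job done as asked, in the order asked, and still so for the second after the job is handed in, while the arm keeps its last pose, push and grip.
It also fails if it takes over 48 s, if anything falls off the work surface, if the arm or the gripper's body presses on something with over 40 N, if the wrist force passes 120 N, or if a joint passes its speed limit or range.

## Robot

A 6-joint arm with a two-finger parallel gripper is mounted at the origin on the work surface. World frame = base frame: x ahead of the robot, y to its left, z up, the work surface at z = 0. Lengths are in mm, angles in degrees, forces in N, time in s.
With the tool pointing down it reaches from about 300 to 850 mm from the base axis. Payload 4.2 kg.
Tool frame: the origin (TCP) lies at the very end of the fingers, on their centre line; the grasp point (between the pads) lies 19 mm behind it; z points along the fingers, y is the line along which they close (so a half turn about z gives the same grasp; the last joint's range is limited). The gripper opens to 91 mm and grips with 3 to 60 N. Pads are 32 mm wide; open, the fingers measure 118 mm over their backs; the gripper's body (76 mm by 178 mm) begins 60 mm behind the grasp point.
Start: joints at [68.182, 18.312, 89.639, -0, 72.044, -1.146], TCP at [202.991, 537.994, 213.976] pointing down, gripper open.
Joint ranges: [-177.97, 177.97], [-48.28, 115.42], [12.27, 149.76], [-77.06, 257.06], [2.81, 150.46], [-146.56, 146.56]. Speed limits (degrees/s): [147.25, 147.25, 180, 180, 180, 180].

## Interface

Orientations are given as [roll, pitch, yaw] about the fixed x, y, z axes, in that order (R = Rz(yaw) Ry(pitch) Rx(roll)).
In Python, from workcell import env, grab_frame gives the robot as it stands. The module is installed in compiled form; this text tells all that it offers.
- The arm moves only by the tool move_arm, never from a script. Its argument "plan" is a list of rows, each an object of numbers: "tx", "ty", "tz": the shift along the tool's x, y, z in cm; "wx", "wy", "wz": the turn, a rotation vector about the tool's x, y, z in rad. In form: [{"tx": .., "ty": .., "tz": .., "wx": .., "wy": .., "wz": ..}, ...]. A call has 1 to 12 rows; each row shifts and turns the commanded pose from where the row before left it, along the tool's axes as they then stand; what a row does not reach is not made up. A row lasts 1/12 s, in which the tool goes at most 41.7 mm and 7.16 degrees, less where a joint would pass 70% of its speed; a pose out of reach is approached as far as the arm can. A call is refused whole if a number of a shift passes 4.17 or a number of a turn 0.125, either way. A call with a gripper value outside its range is refused whole. "gripper" is the finger opening in cm, from 0 to 9.12, set as the call begins (left out, the last holds). The fingers move at their own pace and stop on an object; "force" is the grip in N (left out, the last holds). Time passes only in rows, so rows that do not move let the fingers close. It gives the time, the measured TCP pose, the force, the opening and the grip force at its end, in the units of the state.
- env.state(): the state, without advancing time (a new reading comes with each control period).
- grab_frame(name): name is "scene" or "top"; returns a dict with "color" (480x640x3 uint8, red, green, blue), "vfov" (degrees; the focal length in pixels is half the picture's height over the tangent of half this angle, whatever the lens; pixels are square), "cx", "cy" (the principal point, pixels), "view" (4x4, takes a point from world to camera coordinates). Camera axes: x right, y up, looking along -z (the intrinsics and any distortion apply to the point x, -y, -z); pixel columns grow to the right and rows downward; lengths in mm; the calibration is good to about 2 mm. A picture is of the moment at which its call begins. There is no depth.
- env.job_done(): hands the job in; it is judged then, once.
The state is a dict: "time_s": time; "qpos": joint angles; "qvel": joint speeds; "effort": joint torques, N m; "ee_pos": TCP position; "ee_rot": TCP orientation; "force": force on the tool from outside, world axes, zero at the start; "torque": the same for the moment, N m; "gripper_width": finger opening in mm; "gripper_force": force on a finger pad.
Only numpy, scipy, OpenCV 4.12 (cv2) and the standard library are available. Lean on these libraries where they do the work, as an engineer would, in place of code of your own. Each camera call takes 0.05 s, during which the arm holds its last target. There are 200 camera calls.

## Working session

There is one attempt and no reset: what is moved stays moved. The work goes in short steps, Python scripts to look and compute and a tool call to move; the robot and the scene stay as the last step left them, time stands still between calls to the robot, and variables do not carry over. Pictures are saved under pics/ and viewed, at most 10 in all, crops included, and the job is handed in when it is done.

Besides the shell and the picture viewer there is one more tool, called in YAML: its name, and indented under it one key for each argument. move_arm: Moves the arm, as the interface text tells. Its arguments: {"type":"object","properties":{"plan":{"type":"array","items":{"type":"object","properties":{"tx":{"type":"number"},"ty":{"type":"number"},"tz":{"type":"number"},"wx":{"type":"number"},"wy":{"type":"number"},"wz":{"type":"number"}}}},"gripper":{"type":"number"},"force":{"type":"number"}},"required":["plan"]}

```bash
mkdir -p pics
cat > h.py <<'E'
import numpy as np, cv2, pickle
from workcell import env, grab_frame
def grab(n):
    f=grab_frame(n); cv2.imwrite(f'pics/{n}_{int(env.state()["time_s"]*1000)}.png',f['color'][:,:,::-1]); pickle.dump(f,open(f'{n}.pkl','wb')); return f
E
python3 - <<'E'
from h import *
for n in('scene','top'):
    f=grab(n); print(n,{k:v for k,v in f.items() if k!='color'})
print(env.state())
E
ls pics
```

```text
scene {'vfov': 47.03136804402468, 'cx': 308.6728688013013, 'cy': 243.71500063325314, 'view': array([[-4.92296034e-01,  8.70332949e-01, -1.28519644e-02,
         2.18859058e+02],
       [-5.99944992e-01, -3.28581897e-01,  7.29451810e-01,
         3.18509640e+02],
       [ 6.30643022e-01,  3.66816705e-01,  6.83911459e-01,
        -1.64892557e+03],
       [ 0.00000000e+00,  0.00000000e+00,  0.00000000e+00,
         1.00000000e+00]])}
top {'vfov': 44.26128697693482, 'cx': 317.4422806358387, 'cy': 238.1692203622381, 'view': array([[-2.30813658e-02, -9.99690289e-01,  9.30470898e-03,
         6.50604446e+01],
       [ 9.82341070e-01, -2.09503091e-02,  1.85922313e-01,
        -6.04738784e+02],
       [-1.85669795e-01,  1.34317387e-02,  9.82520389e-01,
        -1.18321954e+03],
       [ 0.00000000e+00,  0.00000000e+00,  0.00000000e+00,
         1.00000000e+00]])}
{'time_s': 0.1, 'qpos': array([ 6.81820751e+01,  1.83479714e+01,  8.96994256e+01, -8.75249193e-04,
        7.20445147e+01, -1.14522607e+00]), 'qvel': array([-0.06628502, -0.07706812, -0.13320242, -0.05506301,  0.05012864,
        0.10690091]), 'effort': array([-8.59438387e-06, -4.13336527e+01, -2.32505769e+01,  7.27033569e-02,
        4.22673952e-02, -8.06987100e-05]), 'ee_pos': array([202.81973839, 537.55507461, 213.2043624 ]), 'ee_rot': array([-1.79908090e+02, -1.00498558e-03,  1.59327571e+02]), 'force': array([ 0.09575029, -0.06807998, -0.06893854]), 'torque': array([ 0.00894309,  0.04540873, -0.02483572]), 'gripper_force': 0.0, 'gripper_width': 91.07215892043591}
scene_50.png
top_100.png
```

View pics/scene_50.png

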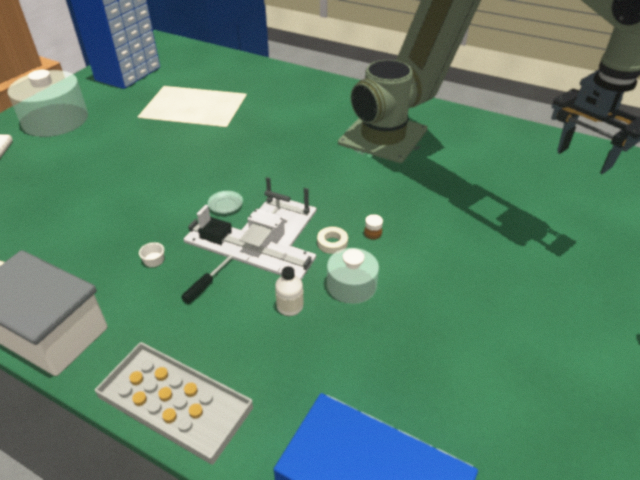

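View pics/top_100.png

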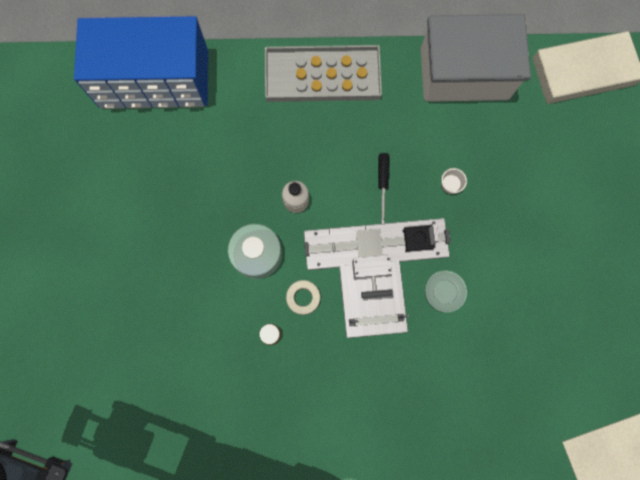

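The scene view shows the fixture around (250,235), and the top view shows it around (375,275). The carrier is on the right at (420,238), the bar at (377,295) and the gate blades at (352,322) and (402,318). I'll enlarge both.

Run:
```python
import cv2
a=cv2.imread('pics/top_100.png')[205:345,295:475]; cv2.imwrite('pics/c1.png',cv2.resize(a,None,fx=4,fy=4,interpolation=cv2.INTER_CUBIC))
a=cv2.imread('pics/scene_50.png')[165:285,170:330]; cv2.imwrite('pics/c2.png',cv2.resize(a,None,fx=5,fy=5,interpolation=cv2.INTER_CUBIC))
```

```text
(no output)
```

View pics/c1.png

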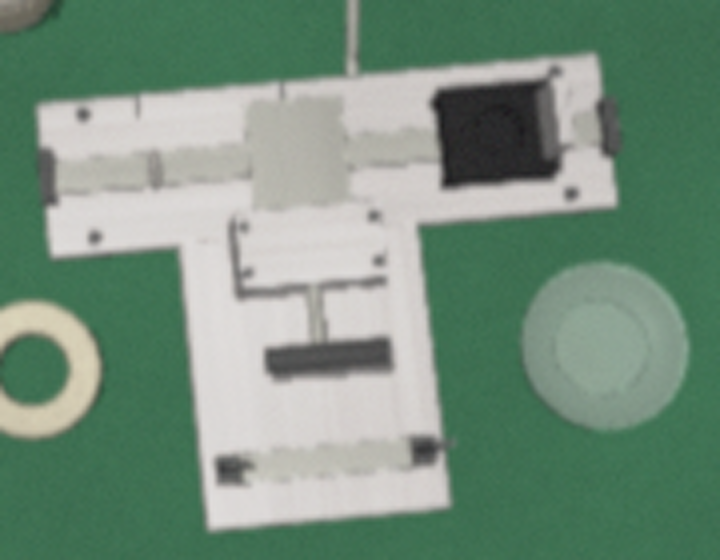

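View pics/c2.png

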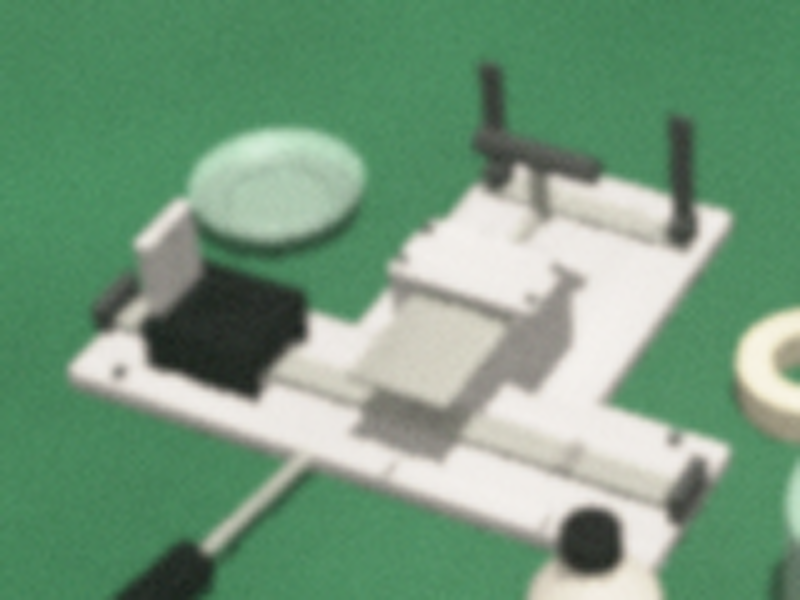

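Crop 1 shows the bar ends at (267,359) and (390,354), the gate blades at (232,470) and (428,450), and the tab at about (547,120). Crop 2 shows the bar ends at (478,140) and (600,167), the blade tops at (490,65) and (681,118), and the tab top from (140,243) to (188,203).

```bash
cat >> h.py <<'E'
T=pickle.load(open('top0.pkl','rb')) ; S=pickle.load(open('scene0.pkl','rb'))
def P(f):
    F=240/np.tan(np.radians(f['vfov']/2)); K=np.array([[F,0,f['cx']],[0,F,f['cy']],[0,0,1]])
    return K@np.diag([1,-1,-1])@f['view'][:3]
def proj(f,X):
    q=P(f)@np.r_[X,1]; return q[:2]/q[2]
def ray(f,p,z):  # pixel + height -> world
    M=P(f); A=M[:,[0,1,3]].copy(); A[:,2]+=M[:,2]*z; q=np.linalg.solve(A,np.r_[p,1]); return q[:2]/q[2]
def tri(a,b):
    q=cv2.triangulatePoints(P(T),P(S),np.array(a,float),np.array(b,float))[:,0]; return q[:3]/q[3]
ct=lambda p:np.array(p)/4-.375+[295,205]
cs=lambda p:np.array(p)/5-.4+[170,165]
E
cp top.pkl top0.pkl; cp scene.pkl scene0.pkl
python3 - <<'E'
from h import *
np.set_printoptions(precision=1,suppress=True)
pts=dict(bar_p=((267,360),(600,167)),bar_m=((390,354),(478,140)),plA=((597,53),(70,370)),plD=((50,257),(733,450)),plE=((208,530),(733,217)),
 shp=((247,100),(440,408)),shm=((343,95),(357,372)),brp=((232,217),(522,312)),brm=((382,210),(390,268)),tab=((544,82),(140,243)),tabm=((553,162),(188,203)))
for k,(a,b) in pts.items():
    X=tri(ct(a),cs(b)); print(k,X,'reproj',proj(T,X)-ct(a),proj(S,X)-cs(b))
for n,a,b in(('gate+',(232,470),(681,118)),('gate-',(428,450),(490,65))):
    print(n,ray(T,ct(a),90),ray(T,ct(a),50),ray(S,cs(b),90))
for n,a,b in(('bar+',(267,360),(600,167)),('bar-',(390,354),(478,140))): print(n,ray(T,ct(a),85),ray(S,cs(b),85))
for n,a,z in(('A',(597,53),12),('B',(617,206),12),('C',(37,103),12),('D',(50,257),12),('E',(208,530),12),('F',(450,505),12),('stop+y',(47,176),30),('stop-y',(608,127),30)): print(n,ray(T,ct(a),z))
E
```

```text
bar_p [481.4 -31.6  92.4] reproj [-0.8  0.4] [-0.9 -0.1]
bar_m [484.4 -95.8  86.3] reproj [-0.  0.] [-0. -0.]
plA [ 652.3 -225.5   15.3] reproj [-0.6  0.4] [-0.7 -0.1]
plD [546.8  76.   13.2] reproj [-0.6  0.3] [-0.7 -0. ]
plE [400.1  -4.6  13.7] reproj [-0.5  0.2] [-0.5 -0. ]
shp [622.6 -30.4  54.3] reproj [-0.3  0.2] [-0.4 -0. ]
shm [622.7 -78.7  55.4] reproj [-1.4  0.8] [-1.7 -0.3]
brp [560.  -21.9  66. ] reproj [ 0.9 -0.5] [1.  0.1]
brm [561.2 -97.9  62.6] reproj [-0.3  0.2] [-0.3 -0. ]
tab [ 624.4 -184.5   88.5] reproj [ 1.4 -1. ] [1.7 0.3]
tabm [ 583.9 -188.5   81.5] reproj [ 1.6 -1.1] [1.9 0.3]
gate+ [428.2 -14. ] [430.  -16.8] [427.2 -16.4]
gate- [ 435.9 -112.1] [ 437.9 -118.2] [ 435.  -120.2]
bar+ [482.9 -33.9] [472.9 -34.6]
bar- [484.6 -96.1] [483.  -96.7]
A [ 653.8 -227.6]
B [ 568.7 -233.1]
C [632.4  80.2]
D [547.6  74.8]
E [400.6  -5.7]
F [ 410.7 -134.2]
stop+y [588.8  75.4]
stop-y [ 609.  -226.8]
```

```bash
cat >> h.py <<'E'
O=np.array([567.6,-57.8]); YAW=np.radians(4.0); c,s=np.cos(YAW),np.sin(YAW); R=np.array([[c,-s],[s,c]])
fx=lambda p: R.T@(np.array(p)[:2]-O)
E
python3 - <<'E'
from h import *
np.set_printoptions(precision=1,suppress=True)
print(fx([203,538]))
for n,a,z in(('blk+y edge',(438,135),42),('blk -y +x corner',(553,75),42),('tabtop outer',(557,120),84),('tabtop inner',(541,120),84)): print(n,fx(ray(T,ct(a),z)))
for n,b,z in(('tab+x',(138,240),84),('tab-x',(188,200),84)): print(n,fx(ray(S,cs(b),z)))
print('gate',fx([427.7,-16]),fx([435.5,-119]))
E
```

```text
[-322.2  619.8]
blk+y edge [ 31.4 -77.6]
blk -y +x corner [  58.3 -142.9]
tabtop outer [  26.4 -132.3]
tabtop inner [  27.1 -124. ]
tab+x [  42.8 -140.3]
tab-x [   8.5 -135.4]
gate [-136.6   51.5] [-136.   -51.8]
```

move_arm:
  plan:
    - {"wz":0.114}
    - {"wz":0.114}
    - {"wz":0.114}
    - {"wz":0.114}
    - {"wz":0.114}
    - {"wz":0.114}
    - {"wz":0.114}
    - {"wz":0.114}
    - {"wz":0.114}
    - {"wz":0.114}
    - {}
  gripper: 0
  force: 20

```text
schema error: expected keys tx, ty, tz, wx, wy, wz
```

move_arm:
  plan:
    - {"tx":0,"ty":0,"tz":0,"wx":0,"wy":0,"wz":0.114}
    - {"tx":0,"ty":0,"tz":0,"wx":0,"wy":0,"wz":0.114}
    - {"tx":0,"ty":0,"tz":0,"wx":0,"wy":0,"wz":0.114}
    - {"tx":0,"ty":0,"tz":0,"wx":0,"wy":0,"wz":0.114}
    - {"tx":0,"ty":0,"tz":0,"wx":0,"wy":0,"wz":0.114}
    - {"tx":0,"ty":0,"tz":0,"wx":0,"wy":0,"wz":0.114}
    - {"tx":0,"ty":0,"tz":0,"wx":0,"wy":0,"wz":0.114}
    - {"tx":0,"ty":0,"tz":0,"wx":0,"wy":0,"wz":0.114}
    - {"tx":0,"ty":0,"tz":0,"wx":0,"wy":0,"wz":0.114}
    - {"tx":0,"ty":0,"tz":0,"wx":0,"wy":0,"wz":0.114}
    - {"tx":0,"ty":0,"tz":0,"wx":0,"wy":0,"wz":0}
  gripper: 0
  force: 20

```text
time_s: 1.02
ee_pos: [202.9, 537.7, 213.5]
ee_rot: [-180.0, 0.0, 93.9]
force: [-0.8, 1.1, -0.2]
gripper_width: 20.8
gripper_force: 0.0
```

move_arm:
  plan:
    - {"tx":-3.0,"ty":1.3,"tz":0,"wx":0,"wy":0,"wz":0}
    - {"tx":-3.0,"ty":1.3,"tz":0,"wx":0,"wy":0,"wz":0}
    - {"tx":-3.0,"ty":1.3,"tz":0,"wx":0,"wy":0,"wz":0}
    - {"tx":-3.0,"ty":1.3,"tz":0,"wx":0,"wy":0,"wz":0}
    - {"tx":-3.0,"ty":1.3,"tz":0,"wx":0,"wy":0,"wz":0}
    - {"tx":-3.0,"ty":1.3,"tz":0,"wx":0,"wy":0,"wz":0}
    - {"tx":-3.0,"ty":1.3,"tz":0,"wx":0,"wy":0,"wz":0}
    - {"tx":-3.0,"ty":1.3,"tz":0,"wx":0,"wy":0,"wz":0}
    - {"tx":-3.0,"ty":1.3,"tz":0,"wx":0,"wy":0,"wz":0}
    - {"tx":-3.0,"ty":1.3,"tz":0,"wx":0,"wy":0,"wz":0}
    - {"tx":-3.0,"ty":1.3,"tz":0,"wx":0,"wy":0,"wz":0}
    - {"tx":-3.0,"ty":1.3,"tz":0,"wx":0,"wy":0,"wz":0}

```text
time_s: 2.02
ee_pos: [384.0, 188.2, 213.9]
ee_rot: [-180.0, -0.0, 94.2]
force: [0.8, 0.2, 0.1]
gripper_width: 0.1
gripper_force: 0.0
```

move_arm:
  plan:
    - {"tx":-3.0,"ty":1.3,"tz":0,"wx":0,"wy":0,"wz":0}
    - {"tx":-3.0,"ty":1.3,"tz":0,"wx":0,"wy":0,"wz":0}
    - {"tx":-3.0,"ty":1.3,"tz":0,"wx":0,"wy":0,"wz":0}
    - {"tx":-3.0,"ty":1.3,"tz":0,"wx":0,"wy":0,"wz":0}
    - {"tx":-3.0,"ty":1.3,"tz":0,"wx":0,"wy":0,"wz":0}
    - {"tx":-3.0,"ty":1.3,"tz":0,"wx":0,"wy":0,"wz":0}
    - {"tx":-3.0,"ty":1.3,"tz":0,"wx":0,"wy":0,"wz":0}
    - {"tx":-3.0,"ty":1.3,"tz":0,"wx":0,"wy":0,"wz":0}
    - {"tx":-3.0,"ty":1.3,"tz":0,"wx":0,"wy":0,"wz":0}
    - {"tx":-3.0,"ty":1.3,"tz":0,"wx":0,"wy":0,"wz":0}
    - {"tx":0,"ty":0,"tz":0,"wx":0,"wy":0,"wz":0}

```text
time_s: 2.93
ee_pos: [536.8, -105.1, 213.3]
ee_rot: [179.9, 0.2, 94.0]
force: [0.6, -1.3, 0.1]
gripper_width: 0.7
gripper_force: 0.0
```

Run:
```python
from h import *
s=env.state(); print(s['time_s'],fx(s['ee_pos']),s['ee_pos'],s['ee_rot'],s['force'])
```

```text
2.9333 [-34.00159376 -44.99732526] [ 536.82008715 -105.05954532  213.31635847] [1.79920983e+02 1.53272899e-01 9.39662007e+01] [ 0.55788125 -1.26000119  0.11373327]
```

move_arm:
  plan:
    - {"tx":-3.0,"ty":1.55,"tz":0,"wx":0,"wy":0,"wz":0}
    - {"tx":-3.0,"ty":1.55,"tz":0,"wx":0,"wy":0,"wz":0}
    - {"tx":-3.0,"ty":1.55,"tz":0,"wx":0,"wy":0,"wz":0}
    - {"tx":-3.0,"ty":1.55,"tz":0,"wx":0,"wy":0,"wz":0}
    - {"tx":0,"ty":0,"tz":3.0,"wx":0,"wy":0,"wz":0}
    - {"tx":0,"ty":0,"tz":3.0,"wx":0,"wy":0,"wz":0}
    - {"tx":0,"ty":0,"tz":3.0,"wx":0,"wy":0,"wz":0}
    - {"tx":0,"ty":0,"tz":3.0,"wx":0,"wy":0,"wz":0}
    - {"tx":0,"ty":0,"tz":2.0,"wx":0,"wy":0,"wz":0}
    - {"tx":0,"ty":0,"tz":1.1,"wx":0,"wy":0,"wz":0}
    - {"tx":0,"ty":0,"tz":0,"wx":0,"wy":0,"wz":0}
    - {"tx":0,"ty":0,"tz":0,"wx":0,"wy":0,"wz":0}

```text
time_s: 3.93
ee_pos: [604.9, -215.5, 63.2]
ee_rot: [-180.0, -0.0, 94.1]
force: [0.3, 0.7, -0.7]
gripper_width: 0.5
gripper_force: 0.0
```

move_arm:
  plan:
    - {"tx":0.3,"ty":0,"tz":0,"wx":0,"wy":0,"wz":0}
    - {"tx":0.3,"ty":0,"tz":0,"wx":0,"wy":0,"wz":0}
    - {"tx":0.3,"ty":0,"tz":0,"wx":0,"wy":0,"wz":0}
    - {"tx":0.3,"ty":0,"tz":0,"wx":0,"wy":0,"wz":0}
    - {"tx":0.3,"ty":0,"tz":0,"wx":0,"wy":0,"wz":0}
    - {"tx":0.3,"ty":0,"tz":0,"wx":0,"wy":0,"wz":0}
    - {"tx":0.3,"ty":0,"tz":0,"wx":0,"wy":0,"wz":0}
    - {"tx":0.3,"ty":0,"tz":0,"wx":0,"wy":0,"wz":0}
    - {"tx":0.3,"ty":0,"tz":0,"wx":0,"wy":0,"wz":0}
    - {"tx":0.3,"ty":0,"tz":0,"wx":0,"wy":0,"wz":0}

```text
time_s: 4.77
ee_pos: [602.5, -185.5, 62.9]
ee_rot: [-180.0, -0.0, 94.0]
force: [1.2, -1.5, 0.8]
gripper_width: 0.4
gripper_force: 0.7
```

Run:
```python
from h import *
s=env.state(); print(s['time_s'],fx(s['ee_pos']),s['ee_pos'],s['ee_rot'],s['force'])
f=grab('top'); g=grab('scene')
a=cv2.resize(f['color'][210:290,380:480],None,fx=4,fy=4); b=cv2.resize(g['color'][180:260,170:270],None,fx=4,fy=4)
cv2.imwrite('pics/p5.png',np.hstack([a,b])[:,:,::-1])
```

```text
4.7667 [  25.95126806 -129.82547829] [ 602.54421964 -185.498961     62.89166547] [-1.79994897e+02 -5.74723340e-03  9.40163294e+01] [ 1.16326494 -1.51469408  0.8483963 ]
```

View pics/p5.png

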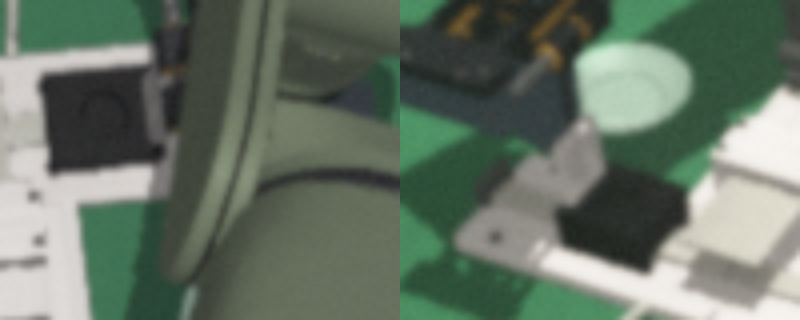

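The left crop shows the carrier's leading edge at (43,125) and the tab at x≈155 with the finger behind it. The right crop shows the block's front corner at (650,270). The carrier has moved, so I'll work out how far.

Run:
```python
from h import *
np.set_printoptions(precision=1,suppress=True)
q=lambda x,y:(x/4-.375+380,y/4-.375+210)
r=lambda x,y:((x-400)/4-.375+170,y/4-.375+180)
print(fx(ray(T,q(43,125),42)), fx(ray(T,q(149,110),84)),fx(ray(T,q(165,110),84)))
print('scene before', fx(ray(S,cs((305,300)),42)),fx(ray(S,cs((262,345)),42)),' after',fx(ray(S,r(687,195),42)),fx(ray(S,r(655,232),42)))
print('tab before/after',fx(ray(S,cs((188,200)),84)),fx(ray(S,r(585,118),84)))
# sub-pixel edge shift along top row: dark block left edge
g0=cv2.cvtColor(T['color'],cv2.COLOR_RGB2GRAY);g1=cv2.cvtColor(pickle.load(open('top.pkl','rb'))['color'],cv2.COLOR_RGB2GRAY)
print(g0[238:242,385:412].mean(0).astype(int));print(g1[238:242,385:412].mean(0).astype(int))
```

```text
[ 28.7 -47.8] [ 24.4 -96.7] [  23.6 -104.9]
scene before [  7.4 -77.5] [ 43. -79.]  after [  8.4 -47.4] [ 43.8 -47.8]
tab before/after [   8.5 -135.4] [  14.2 -107.9]
[177 175 174 177 177 177 177 178 178 176 177 176 175 176 176 176 176 176
 163 115  59  37  40  41  42  42  42]
[182 179 181 182 179 159  92  42  45  44  44  45  45  45  44  40  43  44
  47  44  43  44  44  43  45  41  35]
```

move_arm:
  plan:
    - {"tx":0.6,"ty":0,"tz":0,"wx":0,"wy":0,"wz":0}
    - {"tx":0.6,"ty":0,"tz":0,"wx":0,"wy":0,"wz":0}
    - {"tx":0.6,"ty":0,"tz":0,"wx":0,"wy":0,"wz":0}
    - {"tx":0.6,"ty":0,"tz":0,"wx":0,"wy":0,"wz":0}
    - {"tx":0.6,"ty":0,"tz":0,"wx":0,"wy":0,"wz":0}
    - {"tx":0.6,"ty":0,"tz":0,"wx":0,"wy":0,"wz":0}
    - {"tx":0.6,"ty":0,"tz":0,"wx":0,"wy":0,"wz":0}
    - {"tx":0.6,"ty":0,"tz":0,"wx":0,"wy":0,"wz":0}
    - {"tx":0.6,"ty":0,"tz":0,"wx":0,"wy":0,"wz":0}
    - {"tx":0.6,"ty":0,"tz":0,"wx":0,"wy":0,"wz":0}
    - {"tx":0.3,"ty":0,"tz":0,"wx":0,"wy":0,"wz":0}
    - {"tx":0,"ty":0,"tz":0,"wx":0,"wy":0,"wz":0}

```text
time_s: 5.87
ee_pos: [598.2, -121.9, 63.1]
ee_rot: [180.0, -0.0, 94.0]
force: [0.1, 0.3, -0.5]
gripper_width: 0.6
gripper_force: 0.0
```

move_arm:
  plan:
    - {"tx":0.1,"ty":0,"tz":0,"wx":0,"wy":0,"wz":0}
    - {"tx":0.1,"ty":0,"tz":0,"wx":0,"wy":0,"wz":0}
    - {"tx":0.1,"ty":0,"tz":0,"wx":0,"wy":0,"wz":0}

```text
time_s: 6.12
ee_pos: [598.4, -120.3, 63.2]
ee_rot: [179.9, 0.0, 94.0]
force: [0.2, -1.6, -0.8]
gripper_width: 0.1
gripper_force: 0.6
```

Run:
```python
from h import *
s=env.state(); print(s['time_s'],fx(s['ee_pos']),s['ee_pos'],s['ee_rot'],s['force'])
f=grab('top'); g=grab('scene')
a=cv2.resize(f['color'][210:290,340:440],None,fx=4,fy=4); b=cv2.resize(g['color'][190:270,190:290],None,fx=4,fy=4)
cv2.imwrite('pics/p6.png',np.hstack([a,b])[:,:,::-1])
```

```text
6.1167 [ 26.32218417 -64.49848946] [ 598.35725184 -120.30523164   63.18729019] [1.79947419e+02 2.53856517e-02 9.39967629e+01] [ 0.1515508  -1.61729536 -0.77455365]
```

View pics/p6.png

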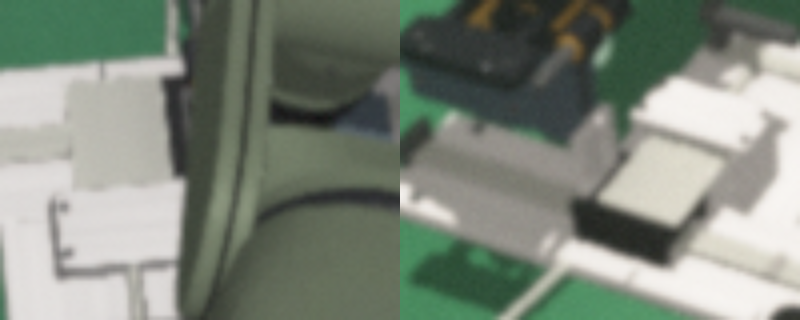

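The right crop shows the block under the shutter, with its leading +x top corner near (675,236) and its trailing +x corner near (573,200). It isn't home yet.

Run:
```python
from h import *
np.set_printoptions(precision=1,suppress=True)
r=lambda x,y:((x-400)/4-.375+190,y/4-.375+190)
print(fx(ray(S,r(675,236),42)),fx(ray(S,r(573,200),42)),fx(ray(S,r(612,108),84)))
```

```text
[51.8 22.6] [ 50.2 -45.3] [ 11.5 -37.6]
```

move_arm:
  plan:
    - {"tx":0.1,"ty":0,"tz":0,"wx":0,"wy":0,"wz":0}
    - {"tx":0.1,"ty":0,"tz":0,"wx":0,"wy":0,"wz":0}
    - {"tx":0.1,"ty":0,"tz":0,"wx":0,"wy":0,"wz":0}

```text
time_s: 6.47
ee_pos: [598.1, -117.1, 63.1]
ee_rot: [180.0, 0.0, 94.0]
force: [0.5, -1.0, 0.3]
gripper_width: 0.6
gripper_force: 0.6
```

move_arm:
  plan:
    - {"tx":0.1,"ty":0,"tz":0,"wx":0,"wy":0,"wz":0}
    - {"tx":0.1,"ty":0,"tz":0,"wx":0,"wy":0,"wz":0}

```text
time_s: 6.63
ee_pos: [597.9, -115.8, 63.1]
ee_rot: [180.0, 0.1, 94.0]
force: [1.3, -5.5, 1.3]
gripper_width: 0.6
gripper_force: 2.9
```

move_arm:
  plan:
    - {"tx":0.1,"ty":0,"tz":0,"wx":0,"wy":0,"wz":0}
    - {"tx":0.1,"ty":0,"tz":0,"wx":0,"wy":0,"wz":0}

```text
time_s: 6.8
ee_pos: [597.9, -115.2, 63.2]
ee_rot: [179.9, 0.2, 94.1]
force: [0.0, -10.4, 0.1]
gripper_width: 0.5
gripper_force: 5.2
```

move_arm:
  plan:
    - {"tx":0,"ty":0,"tz":0,"wx":0,"wy":0,"wz":0}

```text
time_s: 6.88
ee_pos: [598.0, -115.2, 63.2]
ee_rot: [179.9, 0.2, 94.1]
force: [0.6, -8.2, 0.4]
gripper_width: 0.3
gripper_force: 4.2
```

Run:
```python
from h import *
s=env.state(); print(s['time_s'],fx(s['ee_pos']),s['force'],s['torque'])
g=grab('scene')
b=cv2.resize(g['color'][195:265,215:305],None,fx=8,fy=8,interpolation=cv2.INTER_CUBIC)
cv2.imwrite('pics/p7.png',b[:,:,::-1])
```

```text
6.8833 [ 26.2736436  -59.38509673] [ 0.550101   -8.20276156  0.35854853] [-1.51905805 -0.03831687 -0.06006572]
```

View pics/p7.png

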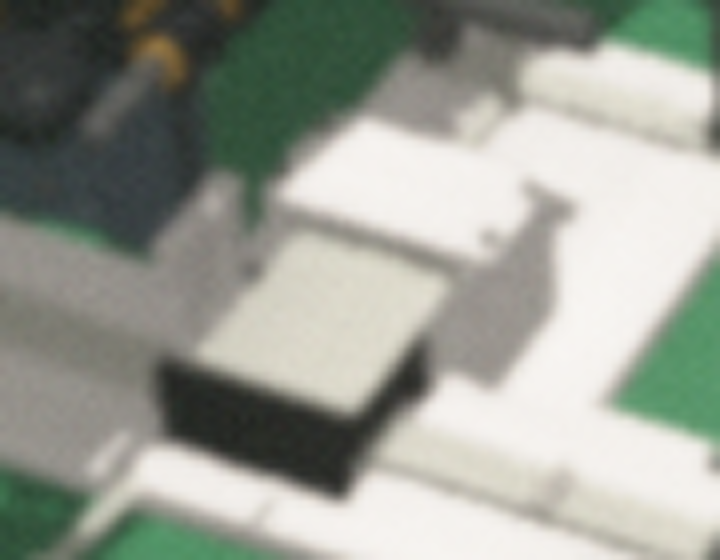

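Run:
```python
from h import *
np.set_printoptions(precision=1,suppress=True)
r=lambda x,y:(x/8-.44+215,y/8-.44+195)
print(fx(ray(S,r(160,370),42)),[fx(ray(S,r(343,495),z)) for z in(18,20,22)],[fx(ray(S,r(165,432),z)) for z in(18,20,22)],'tick',fx(ray(S,r(268,505),12)), fx(ray(T,ct((283,90)),12)),fx(ray(T,ct((138,105)),12)))
print('scene sh', fx(ray(S,r(350,413),50)),fx(ray(S,r(200,357),50)))
```

```text
[ 52.  -39.7] [array([54. , 19.4]), array([55.8, 20.5]), array([57.5, 21.6])] [array([ 52.9, -40.4]), array([ 54.6, -39.1]), array([ 56.3, -37.8])] tick [61.5 -1.6] [69.2 -1.4] [68.1 78.4]
scene sh [52.  23.3] [ 49.6 -26.9]
```

move_arm:
  plan:
    - {"tx":0.1,"ty":0,"tz":0,"wx":0,"wy":0,"wz":0}

```text
time_s: 7.02
ee_pos: [597.9, -114.8, 63.2]
ee_rot: [179.9, 0.3, 94.1]
force: [0.6, -10.6, -0.0]
gripper_width: 0.4
gripper_force: 4.8
```

move_arm:
  plan:
    - {"tx":0.1,"ty":0,"tz":0,"wx":0,"wy":0,"wz":0}

```text
time_s: 7.1
ee_pos: [597.8, -113.2, 63.1]
ee_rot: [179.9, 0.2, 94.0]
force: [1.3, -6.3, 1.5]
gripper_width: 0.2
gripper_force: 3.0
```

move_arm:
  plan:
    - {"tx":0.1,"ty":0,"tz":0,"wx":0,"wy":0,"wz":0}

```text
time_s: 7.18
ee_pos: [597.6, -111.3, 63.1]
ee_rot: [180.0, 0.1, 94.0]
force: [0.1, -3.5, 0.5]
gripper_width: 0.4
gripper_force: 1.8
```

move_arm:
  plan:
    - {"tx":0.1,"ty":0,"tz":0,"wx":0,"wy":0,"wz":0}

```text
time_s: 7.27
ee_pos: [597.5, -109.5, 63.1]
ee_rot: [180.0, 0.0, 94.0]
force: [0.1, -2.7, 1.8]
gripper_width: 0.3
gripper_force: 1.1
```

move_arm:
  plan:
    - {"tx":0,"ty":0,"tz":0,"wx":0,"wy":0,"wz":0}

```text
time_s: 7.35
ee_pos: [597.1, -108.5, 62.9]
ee_rot: [-180.0, -0.1, 94.0]
force: [0.5, -1.3, -0.7]
gripper_width: 0.4
gripper_force: 0.4
```

Run:
```python
from h import *
s=env.state(); print(s['time_s'],fx(s['ee_pos']),s['force'],s['torque'])
g=grab('scene')
b=cv2.resize(g['color'][195:265,215:305],None,fx=8,fy=8,interpolation=cv2.INTER_CUBIC)
cv2.imwrite('pics/p8.png',b[:,:,::-1])
```

```text
7.35 [ 25.89043978 -52.6411753 ] [ 0.46843108 -1.3209688  -0.69219592] [-0.22284696 -0.04993403 -0.00953652]
```

View pics/p8.png

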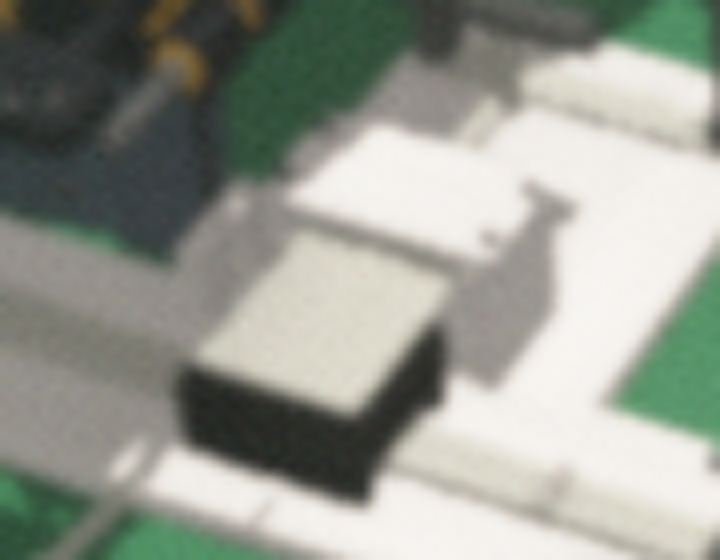

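The block moved about 7.5 mm further; its leading bottom corner is now at (368,503). The force rose to about 10 N and then dropped to 1.3 N, which fits a click. I'll back off, lift and check.

move_arm:
  plan:
    - {"tx":-0.5,"ty":0,"tz":0,"wx":0,"wy":0,"wz":0}
    - {"tx":-0.8,"ty":0,"tz":0,"wx":0,"wy":0,"wz":0}
    - {"tx":0,"ty":0,"tz":-2,"wx":0,"wy":0,"wz":0}
    - {"tx":0,"ty":0,"tz":-3,"wx":0,"wy":0,"wz":0}
    - {"tx":0,"ty":0,"tz":-3,"wx":0,"wy":0,"wz":0}
    - {"tx":0,"ty":0,"tz":-2,"wx":0,"wy":0,"wz":0}
    - {"tx":0,"ty":0,"tz":0,"wx":0,"wy":0,"wz":0}
  gripper: 4.5

```text
time_s: 7.98
ee_pos: [600.7, -122.9, 167.9]
ee_rot: [179.5, 0.1, 94.0]
force: [0.7, -0.5, 0.6]
gripper_width: 43.6
gripper_force: 0.0
```

Run:
```python
from h import *
np.set_printoptions(precision=1,suppress=True)
s=env.state(); print(s['time_s'],fx(s['ee_pos']),s['ee_pos'],s['force'],s['gripper_width'])
a=pickle.load(open('scene.pkl','rb'))['color'];g=grab('scene')
# compare leading-end edge position with the previous picture (rows crossing +y end of block)
for r in(252,254,256): print(a[r,252:268].mean(1).astype(int),'\n',g['color'][r,252:268].mean(1).astype(int))
r=lambda x,y:(x/8-.44+215,y/8-.44+195)
print(fx(ray(S,r(182,378),42)),fx(ray(S,r(368,503),20)),fx(ray(S,r(188,438),20)))
# bar in fixture coords
```

```text
7.9833 [ 28.5 -67.3] [ 600.7 -122.9  167.9] [ 0.7 -0.5  0.6] 43.572020408512586
[ 41  44  43  41  42  47  45  45  49  60  89 131 176 199 208 213] 
 [ 39  47  43  41  45  45  48  43  48  53  87 130 177 198 206 210]
[ 56  48  47  44  42  43  40  45  53  98 153 191 198 195 192 189] 
 [ 57  50  46  47  42  46  46  47  56  96 150 187 199 193 190 191]
[180 154 135 109  84  66  58  57  70 141 209 235 238 238 238 234] 
 [181 156 135 107  85  65  56  56  69 138 208 234 238 237 236 232]
[ 52.3 -32.2] [55.6 28.6] [ 54.  -31.7]
```

move_arm:
  plan:
    - {"tx":1.65,"ty":-2.8,"tz":0,"wx":0,"wy":0,"wz":0}
    - {"tx":1.65,"ty":-2.8,"tz":0,"wx":0,"wy":0,"wz":0}
    - {"tx":1.65,"ty":-2.8,"tz":0,"wx":0,"wy":0,"wz":0}
    - {"tx":1.65,"ty":-2.8,"tz":0,"wx":0,"wy":0,"wz":0}
    - {"tx":0,"ty":0,"tz":1.5,"wx":0,"wy":0,"wz":0}
    - {"tx":0,"ty":0,"tz":1.5,"wx":0,"wy":0,"wz":0}
    - {"tx":0,"ty":0,"tz":1.5,"wx":0,"wy":0,"wz":0}
    - {"tx":0,"ty":0,"tz":1,"wx":0,"wy":0,"wz":0}
    - {"tx":0,"ty":0,"tz":0,"wx":0,"wy":0,"wz":0}
  gripper: 3.2

```text
time_s: 8.78
ee_pos: [478.8, -63.6, 104.7]
ee_rot: [-179.6, -0.1, 94.0]
force: [-0.6, 0.1, 0.7]
gripper_width: 31.9
gripper_force: 0.0
```

Run:
```python
from h import *
np.set_printoptions(precision=1,suppress=True)
s=env.state(); print(s['time_s'],fx(s['ee_pos']),s['ee_pos'],s['ee_rot'],s['force'],s['gripper_width'])
```

```text
8.7833 [-89.    0.4] [478.8 -63.6 104.7] [-179.6   -0.1   94. ] [-0.6  0.1  0.7] 31.852477245128977
```

move_arm:
  plan:
    - {"tx":0,"ty":0,"tz":0,"wx":0,"wy":0,"wz":0}
    - {"tx":0,"ty":0,"tz":0,"wx":0,"wy":0,"wz":0}
    - {"tx":-0.1,"ty":0.15,"tz":0,"wx":0,"wy":0,"wz":0}
    - {"tx":0,"ty":0,"tz":0,"wx":0,"wy":0,"wz":0}

```text
time_s: 9.12
ee_pos: [484.1, -65.1, 108.5]
ee_rot: [179.9, 0.0, 94.0]
force: [-0.1, -0.5, 0.7]
gripper_width: 31.5
gripper_force: 0.0
```

Run:
```python
from h import *
np.set_printoptions(precision=1,suppress=True)
s=env.state(); print(s['time_s'],fx(s['ee_pos']),s['ee_pos'],s['ee_rot'],s['force'],s['gripper_width'])
```

```text
9.1167 [-83.8  -1.5] [484.1 -65.1 108.5] [179.9   0.   94. ] [-0.1 -0.5  0.7] 31.541610829095
```

move_arm:
  plan:
    - {"tx":0,"ty":0,"tz":0.8,"wx":0,"wy":0,"wz":0}
    - {"tx":0,"ty":0,"tz":0.8,"wx":0,"wy":0,"wz":0}
    - {"tx":0,"ty":0,"tz":0.8,"wx":0,"wy":0,"wz":0}
    - {"tx":0,"ty":0,"tz":0.8,"wx":0,"wy":0,"wz":0}
    - {"tx":0,"ty":0,"tz":0.6,"wx":0,"wy":0,"wz":0}
    - {"tx":0,"ty":0,"tz":0.4,"wx":0,"wy":0,"wz":0}
    - {"tx":0,"ty":0,"tz":0,"wx":0,"wy":0,"wz":0}
    - {"tx":0,"ty":0,"tz":0,"wx":0,"wy":0,"wz":0}

```text
time_s: 9.78
ee_pos: [483.3, -64.8, 65.7]
ee_rot: [-180.0, -0.0, 94.0]
force: [0.0, 0.2, 0.5]
gripper_width: 32.0
gripper_force: 0.0
```

move_arm:
  plan:
    - {"tx":0,"ty":0,"tz":0,"wx":0,"wy":0,"wz":0}
    - {"tx":0,"ty":0,"tz":0,"wx":0,"wy":0,"wz":0}
    - {"tx":0,"ty":0,"tz":0,"wx":0,"wy":0,"wz":0}
    - {"tx":0,"ty":0,"tz":0,"wx":0,"wy":0,"wz":0}
    - {"tx":0,"ty":0,"tz":0,"wx":0,"wy":0,"wz":0}
    - {"tx":0,"ty":0,"tz":0,"wx":0,"wy":0,"wz":0}
  gripper: 0
  force: 35

```text
time_s: 10.28
ee_pos: [484.2, -64.9, 66.3]
ee_rot: [179.9, 0.0, 94.0]
force: [2.3, 1.0, 0.3]
gripper_width: 13.3
gripper_force: 35.0
```

Run:
```python
from h import *
np.set_printoptions(precision=1,suppress=True)
s=env.state(); print(s['time_s'],fx(s['ee_pos']),s['ee_pos'],s['ee_rot'],s['force'],s['gripper_width'],s['gripper_force'])
```

```text
10.2833 [-83.7  -1.3] [484.2 -64.9  66.3] [179.9   0.   94. ] [2.3 1.  0.3] 13.265939616739434 35.00012755393982
```

move_arm:
  plan:
    - {"tx":0,"ty":-0.5,"tz":0,"wx":0,"wy":0,"wz":0}
    - {"tx":0,"ty":-0.5,"tz":0,"wx":0,"wy":0,"wz":0}
    - {"tx":0,"ty":-0.5,"tz":0,"wx":0,"wy":0,"wz":0}
    - {"tx":0,"ty":-0.5,"tz":0,"wx":0,"wy":0,"wz":0}
    - {"tx":0,"ty":-0.5,"tz":0,"wx":0,"wy":0,"wz":0}
    - {"tx":0,"ty":-0.5,"tz":0,"wx":0,"wy":0,"wz":0}
    - {"tx":0,"ty":-0.5,"tz":0,"wx":0,"wy":0,"wz":0}
    - {"tx":0,"ty":-0.5,"tz":0,"wx":0,"wy":0,"wz":0}
    - {"tx":0,"ty":-0.5,"tz":0,"wx":0,"wy":0,"wz":0}
    - {"tx":0,"ty":-0.4,"tz":0,"wx":0,"wy":0,"wz":0}
    - {"tx":0,"ty":-0.2,"tz":0,"wx":0,"wy":0,"wz":0}
    - {"tx":0,"ty":0,"tz":0,"wx":0,"wy":0,"wz":0}

```text
time_s: 11.28
ee_pos: [436.2, -68.3, 66.4]
ee_rot: [179.5, 0.0, 94.0]
force: [10.9, 3.1, -8.4]
gripper_width: 13.0
gripper_force: 35.0
```

Run:
```python
from h import *
np.set_printoptions(precision=1,suppress=True)
s=env.state(); print(s['time_s'],fx(s['ee_pos']),s['ee_pos'],s['ee_rot'],s['force'],s['gripper_width'],s['gripper_force'])
f=grab('top'); g=grab('scene')
a=cv2.resize(f['color'][285:335,340:415],None,fx=5,fy=5,interpolation=cv2.INTER_CUBIC); b=cv2.resize(g['color'][170:220,255:330],None,fx=5,fy=5,interpolation=cv2.INTER_CUBIC)
cv2.imwrite('pics/p9.png',np.vstack([np.hstack([a,b]),cv2.resize(g['color'][190:270,200:350],(750,400))[:340]])[:,:,::-1])
```

```text
11.2833 [-131.8   -1.3] [436.2 -68.3  66.4] [179.5   0.   94. ] [10.9  3.1 -8.4] 12.95464000910313 34.99902963638306
```

View pics/p9.png

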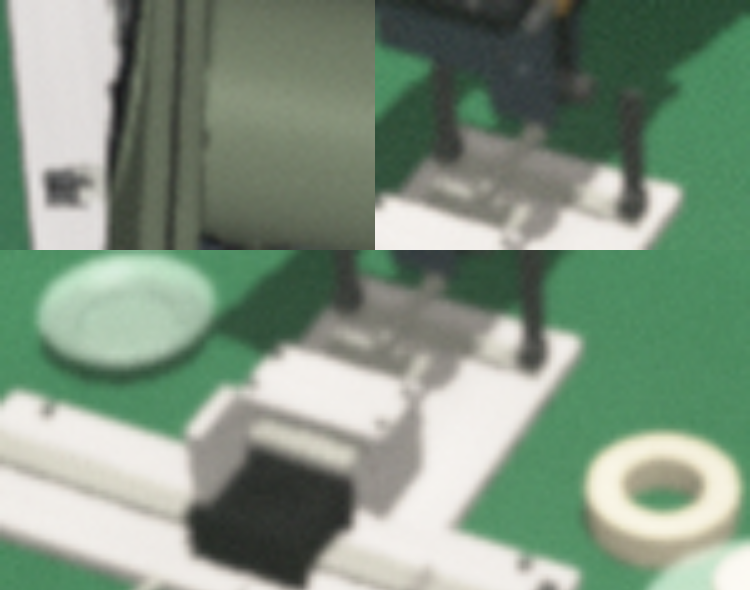

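The top-left crop shows the arm hiding most of the gate. The other crops show the shutter fully clear of the carrier pocket, the bar's +y end near (582,83) and the blade top near (630,92). I need a finer fix on bar and gate, so I'll fit projected models to the first pictures.

```bash
cat > fit.py <<'E'
from h import *
from scipy.optimize import least_squares
import itertools
O2=O+R@[0,-1.6]
def world(p): return np.r_[O2+R@np.array(p[:2]),p[2]]
def box(cx,cy,hx,hy,z0,z1): return [world((cx+a*hx,cy+b*hy,z)) for a,b,z in itertools.product((-1,1),(-1,1),(z0,z1))]
def cyl(cx,cy,z,r,L): return [world((cx+r*np.cos(t),cy+y,z+r*np.sin(t))) for t in np.linspace(0,6.28,24) for y in(-L/2,L/2)]
def render(f,hulls,roi,sig,k=8):
    x0,y0,x1,y1=roi; m=np.zeros(((y1-y0)*k,(x1-x0)*k),np.uint8)
    for h in hulls:
        q=(np.array([proj(f,X) for X in h])-[x0-.5,y0-.5])*k
        cv2.fillConvexPoly(m,cv2.convexHull((q*16).astype(np.int32)),255,shift=4)
    m=cv2.GaussianBlur(m.astype(np.float32)/255,(0,0),sig*k); return m.reshape(y1-y0,k,x1-x0,k).mean((1,3))
def dark(f,roi):
    x0,y0,x1,y1=roi; g=f['color'][y0:y1,x0:x1,1].astype(float); b=cv2.morphologyEx(g,cv2.MORPH_CLOSE,np.ones((15,15))); return np.clip((b-g)/(b-45),0,1)
def roi(f,h,m=5):
    q=np.array([proj(f,X) for X in h]); return (*(q.min(0)-m).astype(int),*(q.max(0)+m).astype(int))
def scan(name,f,mk,xs,ys,zmask=None):
    h0=sum(mk(xs.mean(),ys.mean()),[]); r=roi(f,h0); d=dark(f,r); best=[]
    for x in xs:
        for y in ys:
            m=render(f,mk(x,y),r,0.8); best.append((-np.corrcoef(m.ravel(),d.ravel())[0,1],x,y))
    best.sort(); print(name,[tuple(np.round(b,3)) for b in best[:4]])
E
python3 - <<'E'
from fit import *
for n,f in(('T',T),('S',S)):
    scan('bar '+n,f,lambda x,y:[cyl(x,y,85,7,64)],np.arange(-93,-76,1.),np.arange(-5,6,1.))
    for s in(1,-1):
        for ft in(0,6):
            mk=lambda x,y:[box(x,y+s*52,1.5,6,12,90)]+([box(x,y+s*52,ft,7,12,20)] if ft else [])
            scan(f'gate{s} {n} foot{ft}',f,mk,np.arange(-145,-126,1.),np.arange(-5,6,1.))
E
```

```text
bar T [(np.float64(-0.959), np.float64(-84.0), np.float64(1.0)), (np.float64(-0.958), np.float64(-84.0), np.float64(0.0)), (np.float64(-0.955), np.float64(-85.0), np.float64(0.0)), (np.float64(-0.955), np.float64(-85.0), np.float64(1.0))]
gate1 T foot0 [(np.float64(-0.648), np.float64(-134.0), np.float64(0.0)), (np.float64(-0.648), np.float64(-133.0), np.float64(0.0)), (np.float64(-0.648), np.float64(-134.0), np.float64(1.0)), (np.float64(-0.646), np.float64(-133.0), np.float64(1.0))]
gate1 T foot6 [(np.float64(-0.66), np.float64(-133.0), np.float64(-1.0)), (np.float64(-0.652), np.float64(-132.0), np.float64(-1.0)), (np.float64(-0.652), np.float64(-133.0), np.float64(-2.0)), (np.float64(-0.647), np.float64(-133.0), np.float64(0.0))]
gate-1 T foot0 [(np.float64(-0.679), np.float64(-133.0), np.float64(4.0)), (np.float64(-0.677), np.float64(-133.0), np.float64(5.0)), (np.float64(-0.67), np.float64(-133.0), np.float64(3.0)), (np.float64(-0.665), np.float64(-132.0), np.float64(4.0))]
gate-1 T foot6 [(np.float64(-0.756), np.float64(-132.0), np.float64(1.0)), (np.float64(-0.75), np.float64(
[... 697 characters left out ...]
oat64(-1.0)), (np.float64(-0.916), np.float64(-138.0), np.float64(0.0)), (np.float64(-0.914), np.float64(-137.0), np.float64(0.0)), (np.float64(-0.913), np.float64(-140.0), np.float64(-1.0))]
gate-1 S foot0 [(np.float64(-0.855), np.float64(-137.0), np.float64(0.0)), (np.float64(-0.854), np.float64(-136.0), np.float64(0.0)), (np.float64(-0.853), np.float64(-135.0), np.float64(1.0)), (np.float64(-0.853), np.float64(-138.0), np.float64(-1.0))]
gate-1 S foot6 [(np.float64(-0.805), np.float64(-140.0), np.float64(-2.0)), (np.float64(-0.803), np.float64(-141.0), np.float64(-3.0)), (np.float64(-0.802), np.float64(-139.0), np.float64(-1.0)), (np.float64(-0.802), np.float64(-139.0), np.float64(-2.0))]
```

move_arm:
  plan:
    - {"tx":0,"ty":-0.1,"tz":0,"wx":0,"wy":0,"wz":0}
    - {"tx":0,"ty":0,"tz":0,"wx":0,"wy":0,"wz":0}
    - {"tx":0,"ty":0,"tz":0,"wx":0,"wy":0,"wz":0}
    - {"tx":0,"ty":0,"tz":0,"wx":0,"wy":0,"wz":0}

```text
time_s: 11.72
ee_pos: [435.7, -68.3, 66.4]
ee_rot: [179.5, 0.0, 94.0]
force: [10.4, 3.5, -8.5]
gripper_width: 13.5
gripper_force: 35.0
```

Run:
```python
from fit import *
np.set_printoptions(precision=1,suppress=True)
s=env.state(); print(s['time_s'],fx(s['ee_pos']),s['ee_pos'],s['ee_rot'],s['force'],s['gripper_width'],s['gripper_force'])
g=np.mean([grab('scene')['color'] for _ in range(6)],0).astype(np.uint8)
x0,y0=280,170;k=16
a=cv2.resize(g[y0:y0+36,x0:x0+48],None,fx=k,fy=k,interpolation=cv2.INTER_CUBIC)
# overlays: gate blade as fitted in this camera; bar end axis for draw 46..52 (camera bar -87.5)
def px(p): return tuple(int(v) for v in (proj(S,world(p))-[x0-.5,y0-.5])*k)
for X in(-133.5,-136.5,-139.5): cv2.circle(a,px((X,32,85)),3,(255,0,0),-1); cv2.line(a,px((X,52,90)),px((X,52,60)),(255,255,0),1)
cv2.imwrite('pics/p10.png',a[:,:,::-1])
```

```text
11.7167 [-132.3   -1.3] [435.7 -68.3  66.4] [179.5   0.   94. ] [10.4  3.5 -8.5] 13.48059663457126 34.99898672103882
```

View pics/p10.png

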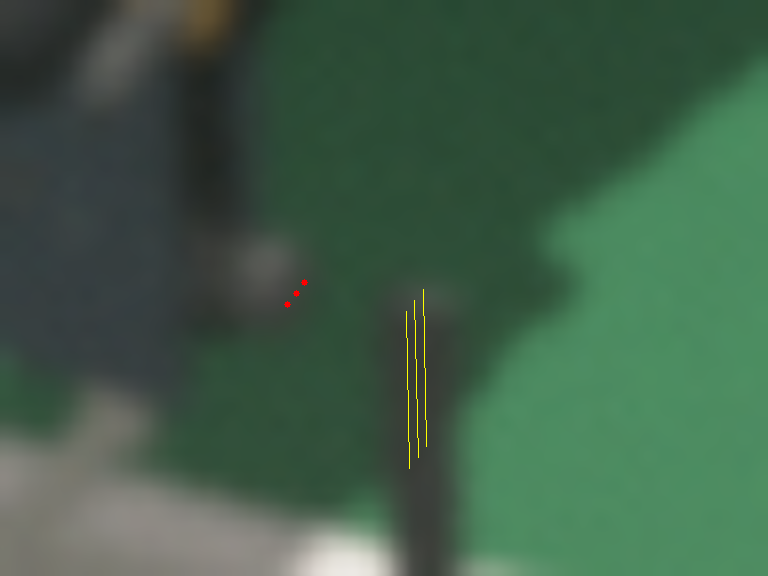

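The last picture shows the bar's +y end near (265,278) and the blade top near (416,298). Their offset puts the bar within about 1 mm of the blades' line, which agrees with the model fit: about 49 mm of draw needed, 48.6 mm done. Carrier is clicked in, shutter is open and the grip is steady at 35 N, so I'm handing in.

```bash
python3 -c "
from workcell import env
print(env.job_done())"
```

```text
the job is handed in; nothing more can be done
None
```

I handed the job in at 11.7 s plus a few camera calls. The carrier is clicked in at the middle station, and the gripper is still holding the shutter bar, drawn 48.6 mm and within about 1 mm of the gate mark by my camera estimate; the hand-in returned no verdict.

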